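# Turn up the hob under the saucepan

## Robot

A 6-joint arm with a two-finger parallel gripper is mounted at the origin on the work surface. World frame = base frame: x ahead of the robot, y to its left, z up, the work surface at z = 0. Lengths are in mm, angles in rad, forces in N, time in s.
With the tool pointing down it reaches from about 300 to 775 mm from the base axis. Payload 14.6 kg.
Tool frame: the origin (TCP) lies at the very end of the fingers, on their centre line; the grasp point (between the pads) lies 19 mm behind it; z points along the fingers, y is the direction in which the jaws open and shut (so a half turn about z gives the same grasp; the last joint's range is limited). The gripper opens to 94 mm and grips with 3 to 60 N. Pads are 16 mm wide; open, the fingers measure 119 mm over their backs; the gripper's body (75 mm by 177 mm) begins 78 mm behind the grasp point.
Start: joints at [-1.286, 0.3, 1.521, -0, 1.321, -0.067], TCP at [189.516, -516.307, 205.446] pointing down, gripper open.
Joint ranges: [-3.03, 3.03], [-0.79, 2.21], [0.23, 2.52], [-1.04, 4.18], [0, 3.07], [-2.55, 2.55]. Speed limits (rad/s): [2.22, 2.22, 2.57, 3.14, 3.14, 3.14].

## Interface

Orientations are given as [roll, pitch, yaw] about the fixed x, y, z axes, in that order (R = Rz(yaw) Ry(pitch) Rx(roll)).
In Python, from cell import manip gives the robot as it stands.
- The arm moves only by the shell command python3 -m pendant 'ROWS' [FORCE]. ROWS is JSON, a list of rows, each an object with "claw": the finger opening in m, from 0 to 0.094; "delta_pos": the shift along the tool's x, y, z in m, a list of three; "rotation": the turn, a rotation vector about the tool's x, y, z in rad, a list of three. A call has 1 to 10 rows; each row is the pose to reach, as a shift and turn from the pose measured when the call began, along the tool's axes at that moment; what a row does not reach only later rows make up. A row lasts 1/8 s, in which the tool goes at most 62.5 mm and 10.7 degrees, less where a joint would pass 70% of its speed; a pose out of reach is approached as far as the arm can. A call with a gripper value outside its range is refused whole. The fingers move at their own pace and stop on an object; FORCE is the grip in N (left out, the last holds). Time passes only in rows, so rows that repeat a pose let the fingers close. It gives the time, the measured TCP pose, the force and the opening at its end, in the units of the state.
- manip.read_state(): the state, without advancing time (a new reading comes with each control period).
- manip.camera(name): name is "scene" or "top" or "wrist"; returns the picture (400x640x3 uint8, red, green, blue); there is no depth.
- manip.camera_model(name): a dict with "fx", "fy", "cx", "cy" (pixels), "cam_to_world" (4x4, takes a point from camera to world coordinates); the wrist camera has in their place "T_tool_cam" (4x4, takes a point from camera to tool coordinates, whose origin is the TCP and whose axes are the flange's). Camera axes: x right, y up, looking along -z (the intrinsics and any distortion apply to the point x, -y, -z); pixel columns grow to the right and rows downward; lengths in mm; the calibration is good to about 2 mm. A picture is of the moment at which its call begins: read the wrist's pose just before it. camera_model takes no time and is no camera call.
- manip.sign_off(): hands the job in, once; it reports no verdict.
The state is a dict: "clock": time; "joints": joint angles; "qd": joint speeds; "effort": joint torques, N m; "eef_pos": TCP position; "eef_rot": TCP orientation; "wrist_force": force on the tool from outside, world axes, zero at the start; "moment": the same for the moment, N m; "finger_gap": finger opening in mm.
Only numpy, scipy, OpenCV 4.12 (cv2) and the standard library are available. Lean on these libraries where they do the work, as an engineer would, in place of code of your own. Each camera call takes 0.05 s, during which the arm holds its last target.

## Task

With a fingertip, turn the hob dial on the saucepan's side clockwise by friction until its pointer clicks in at the three-dot mark, then press the start button between the dials fully down and let go. Leave the other dial where it is, and do not pick up, shift or knock over the pans or anything else.

Things in the scene. Friction and masses are not known exactly. Their poses are not given: they have to be found in the camera images.
- hob: fixed metal counter-top hob, 400 (x) by 620 (y) by 65 mm high; origin: centre of its underside, on the table; x away from the robot, y left. Dials at x -125, y +140 (left) and -140 mm (right), start button at x -125, y 0; cooking zones at x +80, y +-140. Round each dial's far side lie groups of 1, 2, 3 and 4 black dots at 67.5, 22.5, -22.5 and -67.5 degrees from x towards y
- dial_left (a joint): the left dial's angle in rad, clockwise from above. Four spring detents: 0 = pointer at one dot, 0.785 = two dots, 1.571 = three dots, 2.356 = four dots (end stops 0.12 outside these). From between two detents it snaps into the nearer by itself. Turning takes up to 0.05 N m. Starts anywhere from one dot to a little past two dots
- dial_right (a joint): the right dial's angle in rad, clockwise from above. Four spring detents: 0 = pointer at one dot, 0.785 = two dots, 1.571 = three dots, 2.356 = four dots (end stops 0.12 outside these). From between two detents it snaps into the nearer by itself. Turning takes up to 0.05 N m. Starts anywhere from one dot to a little past two dots
- dial_left_top (a point): centre of the left dial's top face: flat black disc, 94 mm across, 13 mm thick, knurled rim, white pointer line; too wide to pinch; vertical axis; top 84 mm above the table, 19 mm above the hob. Turned by friction, e.g. a fingertip pressed on top 25 to 35 mm off the axis and dragged round. Sprung: gives up to 5 mm, yielding from about 3 N, bottoming at about 10 N
- dial_right_top (a point): centre of the right dial's top face: flat black disc, 94 mm across, 13 mm thick, knurled rim, white pointer line; too wide to pinch; vertical axis; top 84 mm above the table, 19 mm above the hob. Turned by friction, e.g. a fingertip pressed on top 25 to 35 mm off the axis and dragged round. Sprung: gives up to 5 mm, yielding from about 3 N, bottoming at about 10 N
- dial_left_pointer (a point): outer end of the left dial's white pointer line, on its top face 43 mm from the axis; turns with the dial
- dial_right_pointer (a point): outer end of the right dial's white pointer line, on its top face 43 mm from the axis; turns with the dial
- start (a joint): travel of the start button in m: 0 released, 0.006 fully down; springs back; fully down takes 5 N
- start_top (a point): centre of the top of the round start button, 28 mm across, in a dark housing between the dials; 87 mm above the table when released
- saucepan: deep steel saucepan, 160 mm across, 85 mm high, long handle to its own +x (away from the robot); origin at the centre of its underside. Stands on the left or the right cooking zone (the frying pan on the other), rim 150 mm above the work surface; must not be shifted
- frypan: shallow dark frying pan, 200 mm across, 42 mm high, long handle to its own +x; origin at the centre of its underside; stands on the other zone; must not be shifted
- ramekin: white ceramic cup, 68 mm across, 40 mm high, standing on one front corner of the hob panel outside a dial (about 118 mm from the dial's axis); origin centre of underside; leave alone
- shaker: steel shaker, 40 mm across, 66 mm high, standing on the other front corner of the hob panel; origin centre of underside; leave alone
- plate: white plate, 200 mm across, on the left of the table; leave alone
- oil: clear bottle, 60 mm across, 190 mm high, right of the hob; leave alone
- spoon: steel spoon lying on the table right of the hob; leave alone
- spice: amber jar, 56 mm across, 80 mm high, on the right of the table; leave alone

How it is judged (in metres and radians):
On the way, in this order (a step that is already met when the one before it is completed fails the run):
1. the dial on the saucepan's side has clicked in at three dots (((y of saucepan in the frame of hob above 0 m and value of joint dial_left between 1.4208 and 1.7208 rad) or (y of saucepan in the frame of hob below 0 m and value of joint dial_right between 1.4208 and 1.7208 rad))), for 0.2 s.
2. the start button is pressed fully down, the dial still at three dots (((y of saucepan in the frame of hob above 0 m and value of joint dial_left between 1.4208 and 1.7208 rad) or (y of saucepan in the frame of hob below 0 m and value of joint dial_right between 1.4208 and 1.7208 rad)) and value of joint start above 0.0045 m), for 0.05 s.
At the end, for the whole second after the job is handed in: the dial on the saucepan's side rests at three dots (1.571 rad, within 0.15), the other dial's pointer is within 20 mm of where it started, the start button has been pressed after that (at least 4.5 of its 6 mm) and is up again, both pans stand still and upright on their zones (((y of saucepan in the frame of hob above 0 m and value of joint dial_left between 1.4208 and 1.7208 rad) or (y of saucepan in the frame of hob below 0 m and value of joint dial_right between 1.4208 and 1.7208 rad)) and not ((y of saucepan in the frame of hob above 0 m and distance of dial_right_pointer from where it was at the start of the episode above 0.02 m) or (y of saucepan in the frame of hob below 0 m and distance of dial_left_pointer from where it was at the start of the episode above 0.02 m)) and value of joint start below 0.002 m and linear speed of each of saucepan, frypan below 0.02 m/s and angle between each of saucepan, frypan's own z axis and vertical below 0.1 rad); the robot touches nothing.
It fails at once if the start button is pressed (over 3 mm) before the dial is at three dots (value of joint start above 0.003 m and not ((y of saucepan in the frame of hob above 0 m and value of joint dial_left between 1.4208 and 1.7208 rad) or (y of saucepan in the frame of hob below 0 m and value of joint dial_right between 1.4208 and 1.7208 rad))).
It fails at once if the other dial is turned (its pointer moves over 20 mm) ((y of saucepan in the frame of hob above 0 m and distance of dial_right_pointer from where it was at the start of the episode above 0.02 m) or (y of saucepan in the frame of hob below 0 m and distance of dial_left_pointer from where it was at the start of the episode above 0.02 m)).
It fails at once if a pan is shifted or lifted by over 20 mm (distance of any of saucepan, frypan from where it was at the start of the episode above 0.02 m).
It fails at once if a bystander is moved, lifted or knocked over (over 30 mm) (distance of any of ramekin, shaker, plate, oil, spoon, spice from where it was at the start of the episode above 0.03 m or angle between any of ramekin, shaker, oil, spice's own z axis and vertical above 0.6 rad).
It also fails if it takes over 48 s, if anything falls off the work surface, if the arm or the gripper's body presses on something with over 40 N, if the wrist force passes 120 N, or if a joint passes its speed limit or range.

## Working session

There is one attempt and no reset: what is moved stays moved. The work goes in short steps, Python scripts to look and compute and a shell command to move; the robot and the scene stay as the last step left them, time stands still between calls to the robot, and variables do not carry over. Pictures are saved under pics/ and viewed, and the job is handed in when it is done.

```bash
ls; mkdir -p pics
python3 - <<'E'
from cell import manip
import cv2
print(manip.read_state())
for n in ("scene","top"):
    im=manip.camera(n); cv2.imwrite(f"pics/{n}0.png",im[:,:,::-1]); print(n,manip.camera_model(n))
print(manip.camera_model("wrist"))
E
```

```text
pics
{'clock': 0.0, 'joints': array([-1.28560311e+00,  3.00465715e-01,  1.52158172e+00, -7.32719382e-06,
        1.32066035e+00, -6.66055898e-02]), 'qd': array([ 0.00061992,  0.00036642,  0.00045881,  0.00086733, -0.00202345,
        0.00014958]), 'effort': array([-7.82476745e-04, -5.31814992e+01, -3.52735662e+01,  7.07678357e-02,
        2.43098818e-02, -8.69456562e-05]), 'eef_pos': array([ 189.44412687, -516.07454015,  204.88900112]), 'eef_rot': array([-3.14047951e+00, -6.71382950e-05,  3.51800585e-01]), 'wrist_force': array([0.19759462, 0.4393875 , 0.31594725]), 'moment': array([-0.04075095,  0.0239146 ,  0.01951166]), 'finger_gap': 93.88788805736883}
scene {'fx': 410.7725836589786, 'fy': 410.7725836589786, 'cx': 321.53185040630456, 'cy': 195.82771563677971, 'cam_to_world': array([[-8.01162554e-01, -3.62562340e-01,  4.76116700e-01,
         1.13504035e+03],
       [ 5.98389575e-01, -4.74327825e-01,  6.45711260e-01,
         7.85993814e+02],
       [-8.27518683e-03,  8.02222952e-01,  5.96967216e-01,
         7.99438308e+02],
       [ 0.00000000e+00,  0.00000000e+00,  0.00000000e+00
[... 251 characters left out ...]
55397e-01,  4.32218923e-02, -4.49243162e-03,
        -4.85152761e+00],
       [ 4.40101576e-03,  2.03490630e-01,  9.79067002e-01,
         1.84330532e+03],
       [ 0.00000000e+00,  0.00000000e+00,  0.00000000e+00,
         1.00000000e+00]])}
{'fx': 285.88637113235995, 'fy': 285.88637113235995, 'cx': 318.10757692657, 'cy': 195.81519695910492, 'T_tool_cam': array([[ 3.30300755e-04,  9.56831171e-01,  2.90644115e-01,
         8.41377783e+01],
       [ 9.99999429e-01, -2.07453183e-05, -1.06814755e-03,
        -4.67734561e-01],
       [-1.01600736e-03,  2.90644302e-01, -9.56830631e-01,
        -1.78871371e+02],
       [ 0.00000000e+00,  0.00000000e+00,  0.00000000e+00,
         1.00000000e+00]])}
```

View pics/scene0.png

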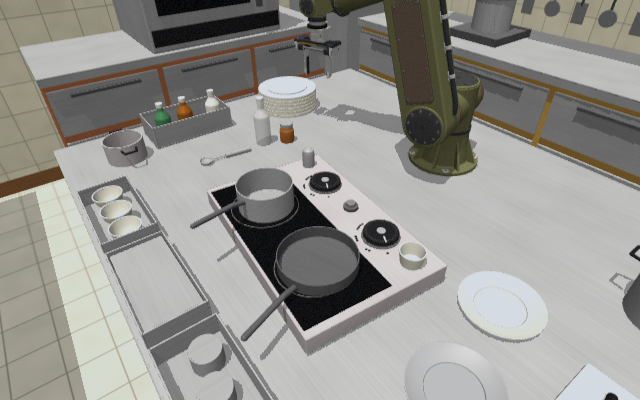

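View pics/top0.png

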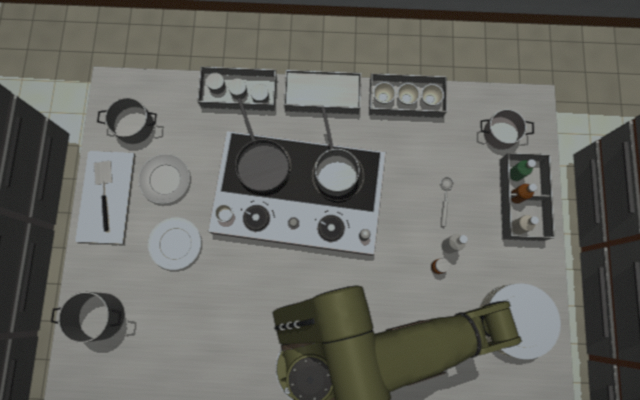

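The saucepan is on the right-hand zone (top view, about 337,173), so the target is the right dial (331,227). The button is at about (293,223). The shaker stands at (365,235), outside the right dial, and the ramekin at (225,214). I'll zoom in to measure.

```bash
cat > h.py <<'E'
from cell import manip
import numpy as np, cv2
from scipy.spatial.transform import Rotation as R
def toolT(s=None):
    s=s or manip.read_state()
    T=np.eye(4);T[:3,:3]=R.from_euler('xyz',s['eef_rot']).as_matrix();T[:3,3]=s['eef_pos'];return T
def ray(name,u,v,z,T=None):
    m=manip.camera_model(name)
    C=m['cam_to_world'] if name!='wrist' else T@m['T_tool_cam']
    d=C[:3,:3]@np.array([(u-m['cx'])/m['fx'],-(v-m['cy'])/m['fy'],-1]);o=C[:3,3]
    return o+d*(z-o[2])/d[2]
def proj(name,p,T=None):
    m=manip.camera_model(name)
    C=m['cam_to_world'] if name!='wrist' else T@m['T_tool_cam']
    q=np.linalg.inv(C)@np.append(p,1)
    return m['cx']+m['fx']*q[0]/-q[2], m['cy']+m['fy']*q[1]/q[2]
E
python3 - <<'E'
from h import *
a=cv2.imread("pics/top0.png")[190:260,200:390]; cv2.imwrite("pics/topz.png",cv2.resize(a,None,fx=4,fy=4,interpolation=cv2.INTER_CUBIC))
b=cv2.imread("pics/scene0.png")[140:290,270:440]; cv2.imwrite("pics/scz.png",cv2.resize(b,None,fx=4,fy=4,interpolation=cv2.INTER_CUBIC)[:600])
for n,f in(("top","top0"),("scene","scene0")):
    im=cv2.imread(f"pics/{f}.png"); 
    g=(im.max(2)<60).astype(np.uint8)
    k,l,st,ce=cv2.connectedComponentsWithStats(g)
    for i in range(1,k):
        if 60<st[i,4]<2500: 
            print(n,st[i],ce[i],ray(n,*ce[i],84))
E
```

```text
top [199  68  74  32 402] [233.00497512  73.98258706] [1094.13169909  351.39483919   84.        ]
top [373  75  73  17 381] [410.54068241  79.10761155] [1104.04580871 -344.5405759    84.        ]
top [  0  85  13  81 575] [  4.02608696 115.84521739] [ 880.57257044 1215.13394621   84.        ]
top [107  99  35  32 388] [119.19587629 109.86597938] [924.82339605 777.41428406  84.        ]
top [200 103  41   6 187] [220.21390374 105.37967914] [960.79099008 390.49033248  84.        ]
top [243 104  32   7 154] [259.05844156 106.80519481] [961.6953574 240.2188607  84.       ]
top [285 106  38   7 173] [303.47398844 108.7283237 ] [961.52281505  68.43351826  84.        ]
top [325 108  34   6 163] [341.38650307 110.33742331] [961.50910869 -78.0789784   84.        ]
top [370 109  75   8 349] [406.49570201 112.93696275] [ 962.15896543 -329.44840224   84.        ]
top [495 111  29  26 236] [513.57627119 119.84322034] [ 952.43405553 -741.8512001    84.        ]
top [118 112  37  32 351] [140.63247863 131.96866097] [839.02450444 684.56971143  84.        ]
top [633 115   7  77 306] [637.04575163 143
[... 2633 characters left out ...]
84.        ]
scene [405  96  29  10  70] [418.71428571 102.35714286] [-150.47146481 -265.69111702   84.        ]
scene [588 112  52  19 103] [614.2815534  120.87378641] [-609.73434965  306.71588778   84.        ]
scene [310 172  31  20 422] [324.58530806 181.77014218] [513.92828687 -39.88122878  84.        ]
scene [212 185  25  23 341] [225.28739003 195.79472141] [ 788.20298507 -159.10665882   84.        ]
scene [363 220  36  27 677] [380.42688331 233.08862629] [539.9142296  234.80785854  84.        ]
scene [345 237  14  23  96] [352.30208333 246.76041667] [630.91254433 229.62523713  84.        ]
scene [605 394  13   6  62] [610.88709677 396.90322581] [514.8243509  791.73662285  84.        ]
```

View pics/topz.png

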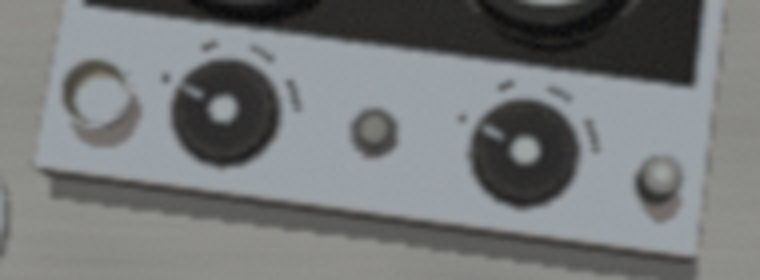

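View pics/scz.png

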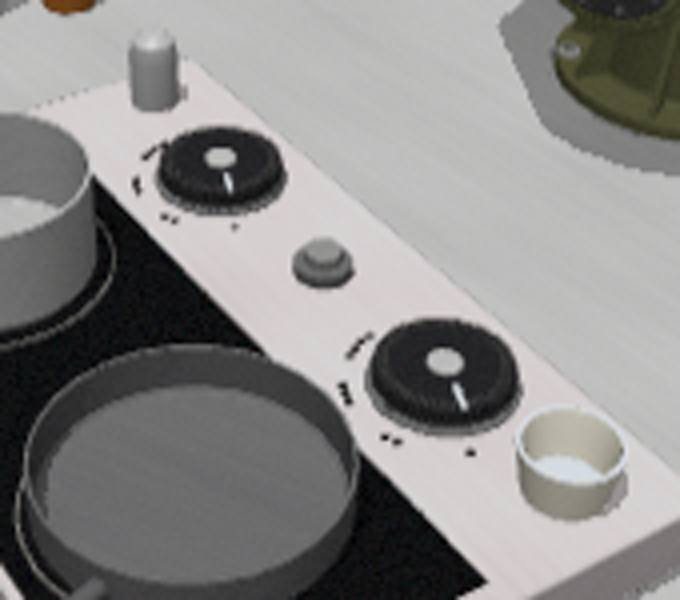

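Run:
```python
from h import *
def P(n):
    m=manip.camera_model(n);K=np.array([[m['fx'],0,m['cx']],[0,m['fy'],m['cy']],[0,0,1]])
    return K@np.diag([1,-1,-1])@np.linalg.inv(m['cam_to_world'])[:3]
pairs={'Rdial':((331,227.5),(325.2,179.5)),'Ldial':((256,217),(381.5,230.5)),'btn':((293.5,222.5),(350.7,203)),'R silver centre':((200+525/4,190+150/4),(270+221/4,140+157/4)),'Lsilver':((200+224/4,190+108/4),(270+445/4,140+361/4)),'plate':((175,243.5),(502,303))}
for k,(a,b) in pairs.items():
    X=cv2.triangulatePoints(P('top'),P('scene'),np.array(a,float),np.array(b,float)).ravel();X=X[:3]/X[3]
    print(k,X,'rep',proj('top',X)-np.array(a),proj('scene',X)-np.array(b), ray('top',*a,84)[:2],ray('scene',*b,84)[:2])
```

```text
Rdial [502.06912733 -54.46412517  79.79969306] rep [-0.1697019   0.17138126] [-0.3957014  -0.06675035] [502.03527913 -54.94436009] [505.01519941 -48.52682193]
Ldial [528.68557151 224.17510433  79.85440065] rep [-0.34882794  0.27496506] [-0.85955133 -0.11722124] [529.01884696 222.42478338] [530.71174756 229.1091117 ]
btn [514.99582272  84.16825626  78.77090645] rep [-0.13601461  0.12316508] [-0.32600883 -0.04992899] [514.57050611  83.42943759] [518.90727441  90.00222982]
R silver centre [501.81484041 -55.17869397  80.32405137] rep [-0.22311518  0.22488655] [-0.51997693 -0.08793704] [502.07559507 -55.86063834] [504.06843585 -49.52037929]
Lsilver [528.77452291 223.86380924  80.4801447 ] rep [-0.28280925  0.22380279] [-0.69764682 -0.09499425] [529.01884696 222.42478338] [530.55075334 227.9943112 ]
plate [425.44591912 532.593572    13.50499184] rep [-0.55524718  0.26545773] [-1.2998024  -0.09301332] [418.17446789 509.97181076] [487.09251148 557.1492302 ]
```

```bash
cat >> h.py <<'E'
def deltas(targets,yaw=None):
    s=manip.read_state();T=toolT(s);Rm=T[:3,:3]
    print('pos',s['eef_pos'].round(1),'rot',s['eef_rot'].round(4),'F',s['wrist_force'].round(2),'t',round(s['clock'],2))
    tr=None
    if yaw is not None:
        tr=R.from_matrix(Rm.T@R.from_euler('xyz',[np.pi,0,yaw]).as_matrix()).as_rotvec().round(4)
    for t in targets: print((Rm.T@(np.array(t,float)-s['eef_pos'])/1000).round(4).tolist(),tr)
E
python3 - <<'E'
from h import *
s=manip.read_state();p=s['eef_pos'];e=np.array([470,10,270.])
deltas([p+[0,0,50]]+[p+(e-p)*f for f in (.3,.6,1)],0)
for a in ((457,238),(459,236)): print(ray('top',*a,190))
E
```

```text
pos [ 189.4 -516.1  204.9] rot [-3.1405 -0.      0.3518] F [ 0.52 -0.5  -1.38] t 0.1
[0.0, -0.0001, -0.05] [-1.000e-03  1.000e-04  3.518e-01]
[0.1334, -0.1192, -0.0194] [-1.000e-03  1.000e-04  3.518e-01]
[0.2668, -0.2384, -0.0388] [-1.000e-03  1.000e-04  3.518e-01]
[0.4447, -0.3973, -0.0646] [-1.000e-03  1.000e-04  3.518e-01]
[ 466.92123815 -485.82864285  190.        ]
[ 474.16837785 -492.81831555  190.        ]
```

```bash
python3 -m pendant '[{"claw":0,"delta_pos":[0,0,-0.065],"rotation":[0,0,0]},{"claw":0,"delta_pos":[0.05,-0.045,-0.065],"rotation":[0,0,0.05]},{"claw":0,"delta_pos":[0.1,-0.09,-0.065],"rotation":[0,0,0.1]},{"claw":0,"delta_pos":[0.15,-0.135,-0.065],"rotation":[0,0,0.15]},{"claw":0,"delta_pos":[0.2,-0.18,-0.065],"rotation":[0,0,0.2]},{"claw":0,"delta_pos":[0.25,-0.225,-0.065],"rotation":[0,0,0.25]},{"claw":0,"delta_pos":[0.3,-0.27,-0.065],"rotation":[0,0,0.3]},{"claw":0,"delta_pos":[0.35,-0.31,-0.065],"rotation":[0,0,0.35]},{"claw":0,"delta_pos":[0.4,-0.355,-0.065],"rotation":[0,0,0.35]},{"claw":0,"delta_pos":[0.445,-0.397,-0.065],"rotation":[0,0,0.352]}]' 20
python3 - <<'E'
from h import *
deltas([[470,10,270]],0)
E
```

```text
clock: 1.35
eef_pos: [455.3, -18.2, 270.3]
eef_rot: [-3.141, 0.0, -0.0]
wrist_force: [0.7, -2.2, 0.2]
finger_gap: 0.8
pos [455.3 -18.2 270.3] rot [-3.1407e+00  2.0000e-04 -1.0000e-04] F [ 0.69 -2.2   0.16] t 1.35
[0.0147, -0.0282, 0.0004] [-0.0009  0.0002 -0.0001]
```

```bash
python3 -m pendant '[{"claw":0,"delta_pos":[0.0147,-0.0282,0],"rotation":[0,0,0]},{"claw":0,"delta_pos":[0.0147,-0.0282,0],"rotation":[0,0,0]},{"claw":0,"delta_pos":[0.0147,-0.0282,0],"rotation":[0,0,0]}]'
python3 - <<'E'
from h import *
s=manip.read_state();T=toolT(s);im=manip.camera('wrist')[:,:,::-1];cv2.imwrite('pics/w1.png',im);np.save('T1.npy',T)
g=(im.max(2)<60).astype(np.uint8)
k,l,st,ce=cv2.connectedComponentsWithStats(g)
for i in range(1,k):
    if st[i,4]>200: print(st[i],ce[i].round(1),ray('wrist',*ce[i],84,T).round(1))
E
```

```text
clock: 1.72
eef_pos: [469.7, 9.5, 270.1]
eef_rot: [-3.141, 0.001, -0.0]
wrist_force: [-0.5, 0.1, -0.1]
finger_gap: 0.6
[   15     0   500    94 27646] [300.6  40.9] [628.3  29.5  84. ]
[ 53   0  53  32 442] [75.6 12.6] [656.6 280.1  84. ]
[ 108   89   83   78 4462] [149.  127.8] [531.3 219.7  84. ]
[ 330  112   74   74 3573] [367.6 149.2] [504.8 -53.5  84. ]
[585 206  32  33 590] [599.5 221.5] [ 406.  -376.8   84. ]
[623 219  17  28 246] [631.2 232.7] [ 389.3 -425.7   84. ]
[    0   228   640   172 43305] [308.2 350.3] [185.   25.2  84. ]
```

View pics/w1.png

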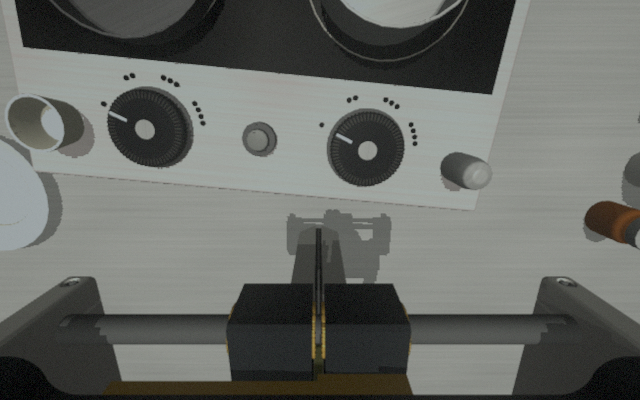

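The wrist view shows the right dial's hub at about (367,150), its pointer end at (338,136) near the one-dot mark (322,125), and the button at (258,139). I'll measure these precisely.

```bash
cat >> h.py <<'E'
def look(fn,hub=None,ptr=True):
    s=manip.read_state();T=toolT(s);im=np.ascontiguousarray(manip.camera('wrist')[:,:,::-1]);cv2.imwrite(fn,im)
    return im,T
def dial(im,T,c):
    """c world dial centre; find hub & pointer from light pixels within the dial"""
    u,v=proj('wrist',np.array([*c,84]),T)
    H,W=im.shape[:2];yy,xx=np.mgrid[:H,:W]
    e=np.array(proj('wrist',np.array([c[0],c[1]+30,84]),T));r=np.hypot(e[0]-u,e[1]-v)*1.47
    m=((im.min(2)>110)&(np.hypot(xx-u,yy-v)<r)).astype(np.uint8)
    k,l,st,ce=cv2.connectedComponentsWithStats(m)
    out=[]
    for i in range(1,k):
        if st[i,4]>12:
            ys,xs=np.where(l==i);P=np.array([ray('wrist',x,y,84,T)[:2] for x,y in zip(xs,ys)])
            q=P.mean(0)-c;d=np.hypot(*(P-c).T)
            out.append((st[i,4],P.mean(0).round(1),'r %.0f..%.0f'%(d.min(),d.max()),'ang %.1f'%np.degrees(np.arctan2(q[1],q[0]))))
    return out
E
python3 - <<'E'
from h import *
im=cv2.imread('pics/w1.png');T=np.load('T1.npy')
for c in((502,-55),(529,222)):
    for o in dial(im,T,np.array(c)): print(c,o)
for n,u,v,z in(('btn',258,139,87),('hubR',367.5,150.5,84),('hubL',145,129,84),('1dot',322,125,65),('2dot',352,99.5,65),('3dot',391,103,65),('4dot',414,133,65),('shaker top',479,174,131)):
    print(n,ray('wrist',u,v,z,T).round(1))
E
python3 -c "
import cv2
a=cv2.imread('pics/w1.png')[80:200,300:500];cv2.imwrite('pics/w1z.png',cv2.resize(a,None,fx=4,fy=4,interpolation=cv2.INTER_CUBIC))"
```

```text
(502, -55) (np.int32(51), array([518.1, -24.3]), 'r 26..44', 'ang 62.4')
(502, -55) (np.int32(275), array([503.6, -53.1]), 'r 1..14', 'ang 49.5')
(502, -55) (np.int32(55), array([468. , -82.1]), 'r 44..46', 'ang -141.4')
(529, 222) (np.int32(40), array([543.7, 252.5]), 'r 27..41', 'ang 64.2')
(529, 222) (np.int32(284), array([529.9, 225.5]), 'r 1..15', 'ang 75.9')
btn [517.9  84.4  87. ]
hubR [503.2 -53.5  84. ]
hubL [529.8 225.   84. ]
1dot [533.7   4.3  65. ]
2dot [565.3 -33.8  65. ]
3dot [561.  -83.8  65. ]
4dot [ 523.5 -116.8   65. ]
shaker top [ 483.1 -173.4  131. ]
```

View pics/w1z.png

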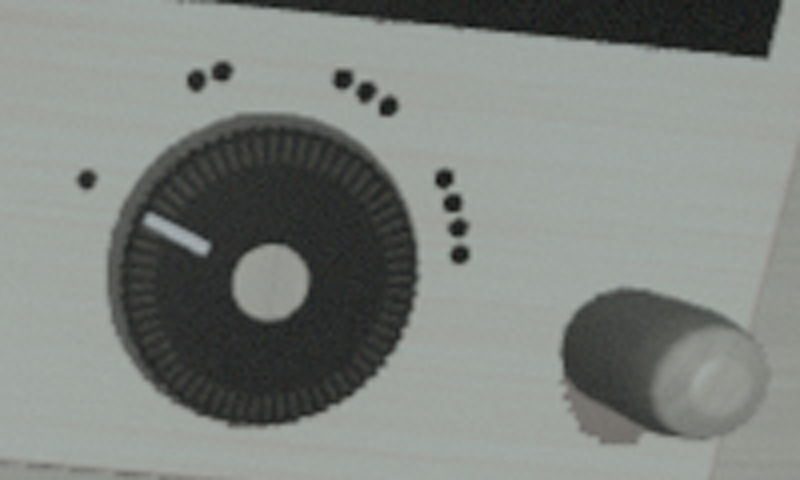

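Run:
```python
from h import *
deltas([[482.2,-74.5,150],[482.2,-74.5,94]],0)
```

```text
pos [469.7   9.2 270.3] rot [-3.1409e+00  4.0000e-04 -1.0000e-03] F [ 0.41 -0.16 -0.2 ] t 1.77
[0.0126, 0.0838, 0.1202] [-0.0007  0.0004 -0.001 ]
[0.0127, 0.0839, 0.1762] [-0.0007  0.0004 -0.001 ]
```

```bash
python3 -m pendant '[{"claw":0,"delta_pos":[0.0126,0.0500,0.020],"rotation":[0,0,0]},{"claw":0,"delta_pos":[0.0126,0.0838,0.050],"rotation":[0,0,0]},{"claw":0,"delta_pos":[0.0127,0.0838,0.090],"rotation":[0,0,0]},{"claw":0,"delta_pos":[0.0127,0.0838,0.130],"rotation":[0,0,0]},{"claw":0,"delta_pos":[0.0127,0.0838,0.160],"rotation":[0,0,0]},{"claw":0,"delta_pos":[0.0127,0.0838,0.176],"rotation":[0,0,0]},{"claw":0,"delta_pos":[0.0127,0.0838,0.176],"rotation":[0,0,0]}]'
python3 - <<'E'
from h import *
im,T=look('pics/w2.png')
deltas([[482.2,-74.5,z] for z in (88,86,84,82)],0)
E
```

```text
clock: 2.65
eef_pos: [481.9, -74.9, 94.0]
eef_rot: [-3.141, 0.001, -0.002]
wrist_force: [-0.9, 0.5, 0.2]
finger_gap: 0.3
pos [482.4 -74.9  94.9] rot [-3.141e+00 -1.000e-04 -1.600e-03] F [-0.16 -0.36  0.84] t 2.7
[-0.0002, -0.0004, 0.0069] [-0.0006 -0.0001 -0.0016]
[-0.0002, -0.0004, 0.0089] [-0.0006 -0.0001 -0.0016]
[-0.0002, -0.0004, 0.0109] [-0.0006 -0.0001 -0.0016]
[-0.0002, -0.0004, 0.0129] [-0.0006 -0.0001 -0.0016]
```

View pics/w2.png

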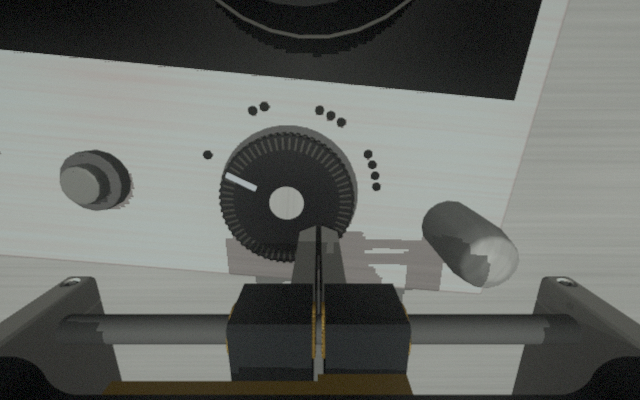

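The tip (318,230) hovers over the near-right part of the dial, clear of the hub (287,203). Now I'll press down.

```bash
python3 -m pendant '[{"claw":0,"delta_pos":[0,0,0.006],"rotation":[0,0,0]},{"claw":0,"delta_pos":[0,0,0.009],"rotation":[0,0,0]},{"claw":0,"delta_pos":[0,0,0.012],"rotation":[0,0,0]},{"claw":0,"delta_pos":[0,0,0.013],"rotation":[0,0,0]},{"claw":0,"delta_pos":[0,0,0.013],"rotation":[0,0,0]}]'
python3 - <<'E'
from h import *
deltas([[482.2,-74.5,82]],0)
E
```

```text
clock: 3.32
eef_pos: [482.6, -75.0, 82.2]
eef_rot: [-3.141, -0.001, -0.002]
wrist_force: [-1.7, -0.7, 5.8]
finger_gap: 0.4
pos [482.6 -75.   82.2] rot [-3.1412e+00 -5.0000e-04 -1.5000e-03] F [-1.73 -0.69  5.82] t 3.33
[-0.0004, -0.0005, 0.0002] [-0.0004 -0.0005 -0.0015]
```

```bash
cat >> h.py <<'E'
def arc(c,r,a0,a1,n,z):
    deltas([[c[0]+r*np.cos(np.radians(a)),c[1]+r*np.sin(np.radians(a)),z] for a in np.linspace(a0,a1,n+1)[1:]],0)
E
python3 - <<'E'
from h import *
arc((503.4,-53.3),30,-135,-185,10,81.3)
E
```

```text
pos [482.6 -75.   82.2] rot [-3.1412e+00 -5.0000e-04 -1.5000e-03] F [-1.73 -0.69  5.82] t 3.33
[-0.0022, -0.0024, 0.0009] [-0.0004 -0.0005 -0.0015]
[-0.0038, -0.0044, 0.0009] [-0.0004 -0.0005 -0.0015]
[-0.0052, -0.0066, 0.0009] [-0.0004 -0.0005 -0.0015]
[-0.0064, -0.009, 0.0009] [-0.0004 -0.0005 -0.0015]
[-0.0074, -0.0114, 0.0009] [-0.0004 -0.0005 -0.0015]
[-0.0082, -0.0139, 0.0009] [-0.0004 -0.0005 -0.0015]
[-0.0088, -0.0164, 0.0009] [-0.0004 -0.0005 -0.0015]
[-0.0091, -0.019, 0.0009] [-0.0004 -0.0005 -0.0015]
[-0.0092, -0.0216, 0.0009] [-0.0004 -0.0005 -0.0015]
[-0.0091, -0.0243, 0.0009] [-0.0004 -0.0005 -0.0015]
```

```bash
python3 -m pendant '[{"claw":0,"delta_pos":[-0.0022,-0.0024,0.001],"rotation":[0,0,0]},{"claw":0,"delta_pos":[-0.0038,-0.0044,0.001],"rotation":[0,0,0]},{"claw":0,"delta_pos":[-0.0052,-0.0066,0.001],"rotation":[0,0,0]},{"claw":0,"delta_pos":[-0.0064,-0.0090,0.001],"rotation":[0,0,0]},{"claw":0,"delta_pos":[-0.0074,-0.0114,0.001],"rotation":[0,0,0]},{"claw":0,"delta_pos":[-0.0082,-0.0139,0.001],"rotation":[0,0,0]},{"claw":0,"delta_pos":[-0.0088,-0.0164,0.001],"rotation":[0,0,0]},{"claw":0,"delta_pos":[-0.0091,-0.0190,0.001],"rotation":[0,0,0]},{"claw":0,"delta_pos":[-0.0092,-0.0216,0.001],"rotation":[0,0,0]},{"claw":0,"delta_pos":[-0.0091,-0.0243,0.001],"rotation":[0,0,0]}]'
python3 - <<'E'
from h import *
im,T=look('pics/w3.png')
for o in dial(im,T,np.array((503.4,-53.3))): print(o)
arc((503.4,-53.3),30,-185,-230,9,81.3)
E
```

```text
clock: 4.58
eef_pos: [474.0, -50.6, 81.8]
eef_rot: [-3.141, -0.002, -0.001]
wrist_force: [0.4, -0.7, 6.7]
finger_gap: 0.3
(np.int32(218), array([534.9, -42.3]), 'r 24..43', 'ang 19.3')
(np.int32(1003), array([504.4, -52.8]), 'r 0..13', 'ang 24.5')
(np.int32(62), array([476. , -89.6]), 'r 44..47', 'ang -127.0')
(np.int32(22), array([473.7, -18. ]), 'r 45..47', 'ang 130.0')
(np.int32(25), array([467.1, -82.8]), 'r 45..48', 'ang -140.9')
(np.int32(59), array([463.4, -29. ]), 'r 45..48', 'ang 148.7')
(np.int32(38), array([460. , -72.1]), 'r 46..49', 'ang -156.6')
pos [474.1 -50.4  81.8] rot [-3.1415e+00 -2.0000e-03 -1.4000e-03] F [-0.25 -0.27  6.38] t 4.62
[-0.0002, -0.0023, 0.0005] [-0.0001 -0.002  -0.0014]
[0.0003, -0.0049, 0.0005] [-0.0001 -0.002  -0.0014]
[0.0011, -0.0074, 0.0005] [-0.0001 -0.002  -0.0014]
[0.0021, -0.0098, 0.0005] [-0.0001 -0.002  -0.0014]
[0.0033, -0.0121, 0.0005] [-0.0001 -0.002  -0.0014]
[0.0047, -0.0143, 0.0005] [-0.0001 -0.002  -0.0014]
[0.0063, -0.0164, 0.0005] [-0.0001 -0.002  -0.0014]
[0.0081, -0.0184, 0.0005] [-0.0001 -0.002  -0.0014]
[0.01, -0.0201, 0.0006] [-0.0001 -0.002  -0.0014]
```

View pics/w3.png

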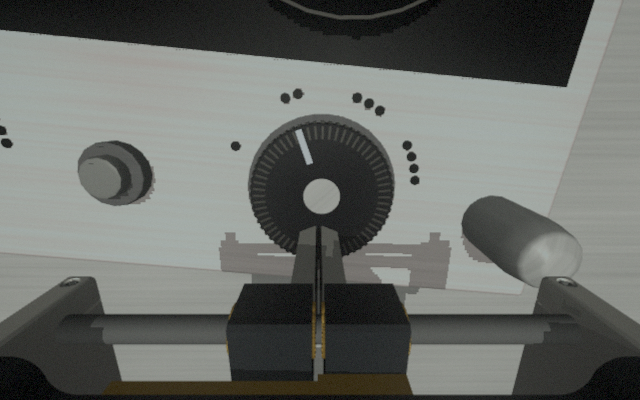

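The dial has turned from about 63° to 19° (two dots) with almost no slip; the pointer end is now at (299,131). I need about 47° more, so I'll continue the arc to about −233°.

```bash
python3 -m pendant '[{"claw":0,"delta_pos":[-0.0002,-0.0023,0.0005],"rotation":[0,0,0]},{"claw":0,"delta_pos":[0.0003,-0.0049,0.0005],"rotation":[0,0,0]},{"claw":0,"delta_pos":[0.0011,-0.0074,0.0005],"rotation":[0,0,0]},{"claw":0,"delta_pos":[0.0021,-0.0098,0.0005],"rotation":[0,0,0]},{"claw":0,"delta_pos":[0.0033,-0.0121,0.0005],"rotation":[0,0,0]},{"claw":0,"delta_pos":[0.0047,-0.0143,0.0005],"rotation":[0,0,0]},{"claw":0,"delta_pos":[0.0063,-0.0164,0.0005],"rotation":[0,0,0]},{"claw":0,"delta_pos":[0.0081,-0.0184,0.0005],"rotation":[0,0,0]},{"claw":0,"delta_pos":[0.0100,-0.0201,0.0005],"rotation":[0,0,0]},{"claw":0,"delta_pos":[0.0115,-0.0214,0.0005],"rotation":[0,0,0]}]'
python3 - <<'E'
from h import *
im,T=look('pics/w4.png')
for o in dial(im,T,np.array((503.4,-53.3))): print(o)
deltas([])
E
```

```text
clock: 5.88
eef_pos: [486.2, -29.0, 81.9]
eef_rot: [-3.142, -0.003, -0.001]
wrist_force: [-0.1, -0.6, 5.5]
finger_gap: 0.3
(np.int32(210), array([534. , -66.3]), 'r 23..43', 'ang -23.0')
(np.int32(948), array([504.6, -52.5]), 'r 0..13', 'ang 35.1')
(np.int32(467), array([464.4, -74.6]), 'r 44..51', 'ang -151.4')
pos [486.3 -28.9  81.9] rot [-3.1415e+00 -3.5000e-03 -1.2000e-03] F [0.37 0.34 5.28] t 5.92
```

View pics/w4.png

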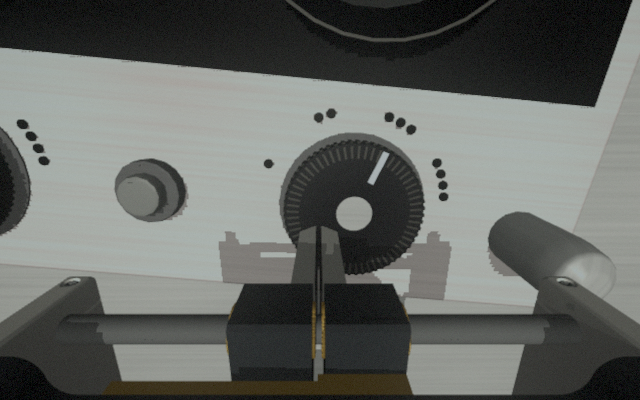

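The pointer is at about −24°, close to three dots (−28°) and well past the midpoint. I'll lift off so the detent can snap it in.

```bash
python3 -m pendant '[{"claw":0,"delta_pos":[0,0,-0.004],"rotation":[0,0,0]},{"claw":0,"delta_pos":[0,0,-0.015],"rotation":[0,0,0]},{"claw":0,"delta_pos":[0,0,-0.040],"rotation":[0,0,0]},{"claw":0,"delta_pos":[0,0,-0.045],"rotation":[0,0,0]},{"claw":0,"delta_pos":[0,0,-0.045],"rotation":[0,0,0]}]'
python3 - <<'E'
from h import *
im,T=look('pics/w5.png')
for o in dial(im,T,np.array((503.8,-53))): print(o)
for z in (127,100,89,81): deltas([[517,85.3,z]],0)
E
```

```text
clock: 6.55
eef_pos: [486.1, -28.9, 126.9]
eef_rot: [-3.142, -0.004, -0.001]
wrist_force: [0.2, 0.5, -0.0]
finger_gap: 0.0
(np.int32(146), array([533. , -68.1]), 'r 23..43', 'ang -27.3')
(np.int32(657), array([503.8, -52.9]), 'r 0..12', 'ang 99.8')
(np.int32(24), array([470.7, -86. ]), 'r 46..48', 'ang -135.0')
(np.int32(41), array([459. , -68.7]), 'r 46..49', 'ang -160.7')
pos [485.9 -28.8 126.4] rot [-3.1414e+00 -2.9000e-03 -1.3000e-03] F [ 0.01  0.65 -0.09] t 6.6
[0.031, -0.1142, -0.0005] [-0.0002 -0.0029 -0.0013]
pos [485.9 -28.8 126.4] rot [-3.1414e+00 -2.9000e-03 -1.3000e-03] F [ 0.01  0.65 -0.09] t 6.6
[0.0309, -0.1142, 0.0265] [-0.0002 -0.0029 -0.0013]
pos [485.9 -28.8 126.4] rot [-3.1414e+00 -2.9000e-03 -1.3000e-03] F [ 0.01  0.65 -0.09] t 6.6
[0.0309, -0.1142, 0.0375] [-0.0002 -0.0029 -0.0013]
pos [485.9 -28.8 126.4] rot [-3.1414e+00 -2.9000e-03 -1.3000e-03] F [ 0.01  0.65 -0.09] t 6.6
[0.0309, -0.1142, 0.0455] [-0.0002 -0.0029 -0.0013]
```

View pics/w5.png

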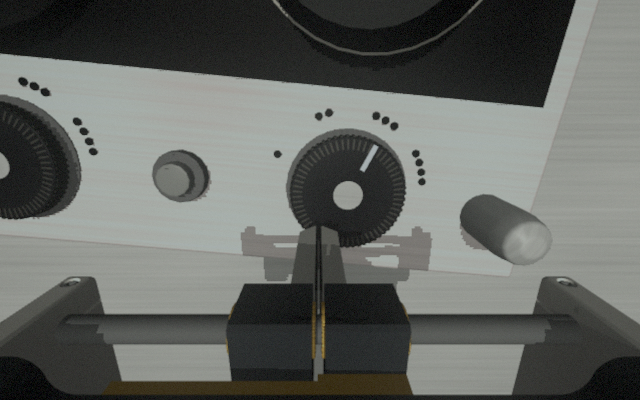

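The pointer has snapped in at −27.3°, against −27.9° for the three-dot mark, which is its middle dot at (385,120). Next I'll check where the button is in this view and move above it.

```bash
python3 - <<'E'
from h import *
print(ray('wrist',172.5,180,87,toolT()))
E
python3 -m pendant '[{"claw":0,"delta_pos":[0.010,-0.040,0],"rotation":[0,0,0]},{"claw":0,"delta_pos":[0.020,-0.080,0],"rotation":[0,0,0]},{"claw":0,"delta_pos":[0.031,-0.1142,0],"rotation":[0,0,0]},{"claw":0,"delta_pos":[0.031,-0.1142,0.020],"rotation":[0,0,0]},{"claw":0,"delta_pos":[0.031,-0.1142,0.0265],"rotation":[0,0,0]},{"claw":0,"delta_pos":[0.031,-0.1142,0.0265],"rotation":[0,0,0]}]'
python3 - <<'E'
from h import *
im,T=look('pics/w6.png')
for z in (90,81,80): deltas([[517,85.3,z]],0)
E
```

```text
[516.86012151  85.24648377  87.        ]
clock: 7.35
eef_pos: [516.7, 84.9, 99.5]
eef_rot: [3.142, -0.001, -0.002]
wrist_force: [-0.3, -0.1, -0.2]
finger_gap: 0.6
pos [517.1  84.9 100.1] rot [-3.1415e+00 -2.6000e-03 -1.9000e-03] F [ 0.15 -0.57 -0.38] t 7.4
[-0.0001, -0.0004, 0.0101] [-0.0001 -0.0026 -0.0019]
pos [517.1  84.9 100.1] rot [-3.1415e+00 -2.6000e-03 -1.9000e-03] F [ 0.15 -0.57 -0.38] t 7.4
[-0.0001, -0.0004, 0.0191] [-0.0001 -0.0026 -0.0019]
pos [517.1  84.9 100.1] rot [-3.1415e+00 -2.6000e-03 -1.9000e-03] F [ 0.15 -0.57 -0.38] t 7.4
[-0.0001, -0.0004, 0.0201] [-0.0001 -0.0026 -0.0019]
```

View pics/w6.png

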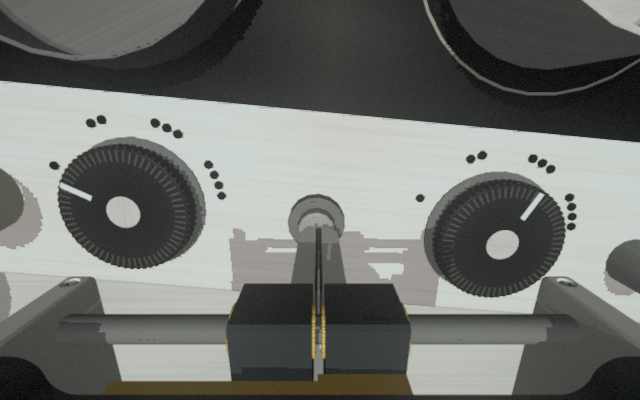

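The tip (318,230) is over the button (316,220), with the left dial still at one dot and the right dial at three. Pressing.

```bash
python3 -m pendant '[{"claw":0,"delta_pos":[0,0,0.010],"rotation":[0,0,0]},{"claw":0,"delta_pos":[0,0,0.015],"rotation":[0,0,0]},{"claw":0,"delta_pos":[0,0,0.018],"rotation":[0,0,0]},{"claw":0,"delta_pos":[0,0,0.0195],"rotation":[0,0,0]},{"claw":0,"delta_pos":[0,0,0.0195],"rotation":[0,0,0]},{"claw":0,"delta_pos":[0,0,0.0195],"rotation":[0,0,0]}]'
```

```text
clock: 8.15
eef_pos: [517.2, 84.7, 81.2]
eef_rot: [3.141, -0.003, -0.002]
wrist_force: [-4.3, -3.6, 8.8]
finger_gap: 0.3
```

```bash
python3 -m pendant '[{"claw":0,"delta_pos":[0,0,0.001],"rotation":[0,0,0]},{"claw":0,"delta_pos":[0,0,0.0015],"rotation":[0,0,0]},{"claw":0,"delta_pos":[0,0,0.0015],"rotation":[0,0,0]}]'; python3 -c "
from h import *
im,T=look('pics/w7.png');deltas([])"
```

```text
clock: 8.52
eef_pos: [517.3, 84.7, 81.0]
eef_rot: [3.141, -0.003, -0.002]
wrist_force: [-9.0, -2.6, 18.0]
finger_gap: 0.7
pos [517.3  84.7  81. ] rot [ 3.1413e+00 -3.4000e-03 -1.9000e-03] F [-8.49 -2.4  17.97] t 8.57
```

View pics/w7.png

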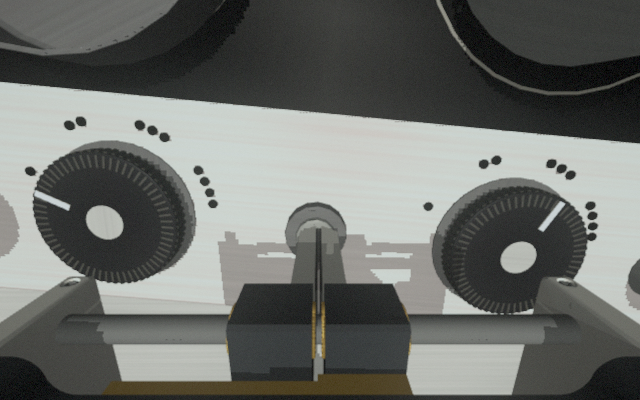

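The button is bottomed: TCP z is 81.0 mm, which is 6 mm of travel, and the force rises steeply. Both dials are unchanged. Now I'll lift and check.

```bash
python3 -m pendant '[{"claw":0,"delta_pos":[0,0,-0.005],"rotation":[0,0,0]},{"claw":0,"delta_pos":[0,0,-0.030],"rotation":[0,0,0]},{"claw":0,"delta_pos":[0,0,-0.080],"rotation":[0,0,0]},{"claw":0,"delta_pos":[-0.030,0,-0.130],"rotation":[0,0,0]},{"claw":0,"delta_pos":[-0.050,0,-0.180],"rotation":[0,0,0]},{"claw":0,"delta_pos":[-0.050,0,-0.190],"rotation":[0,0,0]},{"claw":0,"delta_pos":[-0.050,0,-0.190],"rotation":[0,0,0]},{"claw":0,"delta_pos":[-0.050,0,-0.190],"rotation":[0,0,0]}]'
python3 - <<'E'
from h import *
im,T=look('pics/w8.png')
for o in dial(im,T,np.array((503.8,-53))): print('R',o)
for o in dial(im,T,np.array((529.8,225))): print('L',o)
deltas([])
cv2.imwrite('pics/scene8.png',manip.camera('scene')[:,:,::-1])
E
```

```text
clock: 9.57
eef_pos: [466.5, 84.8, 269.1]
eef_rot: [3.141, -0.001, -0.002]
wrist_force: [-0.1, -0.9, 0.6]
finger_gap: 0.2
R (np.int32(49), array([532. , -67.9]), 'r 23..40', 'ang -27.8')
R (np.int32(269), array([503.7, -53.1]), 'r 1..12', 'ang -124.0')
L (np.int32(47), array([544.3, 254. ]), 'r 24..41', 'ang 63.4')
L (np.int32(299), array([530. , 225.5]), 'r 1..12', 'ang 72.5')
pos [466.5  84.8 269.1] rot [ 3.1409e+00 -6.0000e-04 -2.0000e-03] F [-0.37 -0.21 -0.26] t 9.62
```

View pics/w8.png

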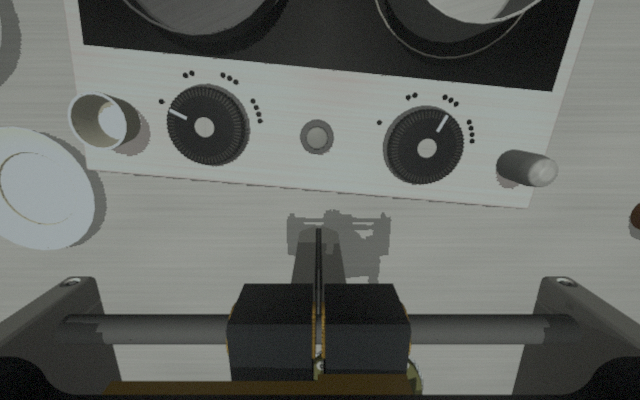

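View pics/scene8.png

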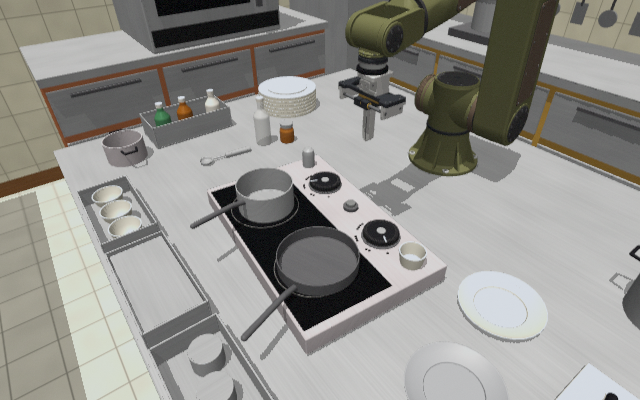

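The right dial points at three dots (pointer end about 446,117) and the left dial is still at one dot. The button (317,137) looks released. The pans, shaker and ramekin are where they started, and the robot is clear.

```bash
python3 -c "
from cell import manip; print(manip.sign_off())"
```

```text
the job is handed in; nothing more can be done
None
```

The right dial, on the saucepan's side, is clicked in at three dots. The start button was then pressed fully down and released, and the job was handed in at about 9.6 s of the 48 s; no verdict was given.

- **Dial:** I dragged a closed fingertip about 100° clockwise on its top with 5–7 N. After lift-off the pointer measured −27.8°, and the three-dot mark works out at −27.9°.
- **Start button:** pressed with up to 18 N until it bottomed at TCP z 81.0 mm, which is 6 mm of travel. It looks released in the last picture, though I did not measure its height.
- **Left dial:** its pointer still reads about 63°, the one-dot mark.
- **Everything else:** the pans, ramekin, shaker and table items look unmoved in the last pictures. The arm is clear at z 269 mm with near-zero wrist force.

The first rough dial positions from the scene and top cameras disagreed by about 20 mm, because the colour-mask centres were biased. Triangulating the two cameras and the wrist-camera view removed that disagreement, and no later check failed.

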